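# Change a test kiln over from firing to cooling at its two bench switches

### The job

The test firing is over. First switch off the kiln's heating at the box with the red toggle bat, and after that start the cooling fan at the box with the blue toggle bat; a bat is on when it leans towards the green button-like dot on its box, and each must snap fully over to its other side and stay there.

Things in the scene. Friction and masses are not known exactly. Their poses are not given: they have to be found in the camera images.
- heat_box: Heating switch: grey box with bright metal cover, 120 (x) x 80 (y) x 55 mm, fixed to the worktop by a 150 x 60 x 4 mm flange; a red toggle bat stands on the middle of its top and leans to +x (ON) at first. Origin: centre of underside, z up, x along its length to the end with the green dot, which faces away from the robot within 0.5 rad. Cover clear but for a 7 mm high bush at the bat's root.
- heat_bat (a joint): Red bat's angle, rad: 0 = OFF, leans to box -x (away from green dot); 0.4 upright; 0.8 = ON, leans to +x. Pivot parallel to box y at (0, 0, 60 mm); tip 50 mm from it, so 19 mm off centre and 106 mm over the worktop at a stop; 11 to 15 mm thick, round. Spring-loaded over centre: 4 to 6 N on its upper half starts it; past upright it snaps over by itself. Starts near 0.8.
- fan_box: Fan switch: box, flange, green dot and bat of the same sizes, and the same frame, as the heating switch, but the bat and the colour bars on the cover are blue. Its bat leans to -x (OFF) at first. The two boxes stand side by side, either one on the left, centres at least 0.17 m apart.
- fan_bat (a joint): Blue bat's angle, rad; pivot, size, spring and meaning as for the red one: 0 = OFF (leans to box -x, away from the green dot), 0.4 upright, 0.8 = ON (leans to +x, towards the green dot). Starts near 0.

How it is judged:
On the way, in this order (a step that is already met when the one before it is completed fails the run):
1. the heating is switched off while the fan is still off (value of joint heat_bat below 0.15 rad and value of joint fan_bat below 0.4 rad), for 0.2 s.
2. then the fan is switched on (value of joint fan_bat above 0.65 rad), for 0.2 s.
At the end, for the whole second after the job is handed in: The red heating bat rests at its OFF stop (within 0.15 rad of 0, away from the green dot) and the blue fan bat rests at its ON stop (within 0.15 rad of 0.8, towards the green dot) (value of joint heat_bat below 0.15 rad and value of joint fan_bat above 0.65 rad); the robot touches nothing.
It also fails if it takes over 35 s, if anything falls off the work surface, if the arm or the gripper's body presses on something with over 40 N, if the wrist force passes 120 N, or if a joint passes its speed limit or range.

### The arm

A 6-joint arm with a two-finger parallel gripper is mounted at the origin on a cart in front of the work surface, level with it; the furniture and walls round the work are solid. World frame = base frame: x ahead of the robot, y to its left, z up, the work surface at z = 0. Lengths are in m, angles in rad, forces in N, time in s.
With the tool pointing down it reaches from about 0.35 to 0.875 m from the base axis. Payload 4.2 kg.
Tool frame: the origin (TCP) lies on the centre line of the jaws, within the pads' length; the fingertips stand 17 mm ahead of it and the grasp point (between the pads) lies 2 mm behind it (bot.nose_length is the z of the fingertips in the tool frame, in m); z points along the fingers, y is the line along which they close (so a half turn about z gives the same grasp; the last joint's range is limited). The gripper opens to 87 mm and grips with 3 to 60 N. Pads are 19 mm wide; open, the fingers measure 117 mm over their backs; the gripper's body (75 mm by 190 mm) begins 51 mm behind the grasp point.
Start: joints at [-1.079, 0.385, 0.008, 0, -1.194, -0.259], TCP at [0.144, -0.608, 0.24] pointing down, gripper open.
Joint ranges: [-3.14, 3.14], [-1.21, 2.06], [-1.07, 1.41], [-3.16, 2.05], [-2.99, -0.16], [-3.1, 3.1]. Speed limits (rad/s): [2.79, 2.79, 3.14, 3.14, 3.14, 3.14].

### API

Orientations are given as a unit quaternion [w, x, y, z].
In Python, from workcell import status, camera, camera_model, job, bot gives the robot as it stands. The module is installed in compiled form; this text tells all that it offers.
- The arm moves only by the tool jog_arm, never from a script. Its arguments are lists of equal length, an entry for each row: "delta_rot": the turn, a rotation vector about the tool's x, y, z in degrees, a list of three; "delta_pos": the shift along the tool's x, y, z in cm, a list of three; "hand": the opening, from 0 (shut) to 1 (fully open). In form: {"delta_rot": [[rx, ry, rz], ...], "delta_pos": [[dx, dy, dz], ...], "hand": [hand, ...]}. A call has 1 to 12 rows; each row shifts and turns the commanded pose from where the row before left it, along the tool's axes as they then stand; what a row does not reach is not made up. A row lasts 1/10 s, in which the tool goes at most 50 mm and 8.59 degrees, less where a joint would pass 70% of its speed; a pose out of reach is approached as far as the arm can. A call is refused whole if a number of a shift passes 5 or a number of a turn 8.59, either way. A call with a gripper value outside its range is refused whole. The fingers move at their own pace and stop on an object; "newtons" is the grip in N (left out, the last holds). Time passes only in rows, so rows that do not move let the fingers close. It gives the time, the measured TCP pose, the force, the opening and the grip force at its end, in the units of the state.
- status.sense(): the state, without advancing time (a new reading comes with each control period).
- camera(name): name is "side" or "top" or "wrist"; returns the picture (420x560x3 uint8, red, green, blue); there is no depth.
- camera_model(name): a dict with "intrinsics" (3x3 intrinsics, pixels), "position" and "attitude" of the camera in the world. Camera axes: x right, y down, z forward; pixel columns grow to the right and rows downward; lengths in m; the calibration is good to about 2 mm. The wrist camera is an equidistant fisheye: a pixel r from the principal point sees the ray r / f radians off the axis. A picture is of the moment at which its call begins: read the wrist's pose just before it. camera_model takes no time and is no camera call; for the wrist camera it gives the pose at the moment of the call.
- job.close_job(): hands the job in; it is judged then, once.
The state is a dict: "time_s": time; "q": joint angles; "joint_velocities": joint speeds; "joint_efforts": joint torques, N m; "eef_pos": TCP position; "eef_rot": TCP orientation; "ft_force": force on the tool from outside, world axes, zero at the start; "moment": the same for the moment, N m; "gripper_width": finger opening in m; "gripper_force": force on a finger pad.
Only numpy, scipy, OpenCV 4.12 (cv2) and the standard library are available. Lean on these libraries where they do the work, as an engineer would, in place of code of your own. Each camera call takes 0.05 s, during which the arm holds its last target. There are 200 camera calls.

## Working session

There is one attempt and no reset: what is moved stays moved. The work goes in short steps, Python scripts to look and compute and a tool call to move; the robot and the scene stay as the last step left them, time stands still between calls to the robot, and variables do not carry over. Pictures are saved under pics/ and viewed, at most 10 in all, crops included, and the job is handed in when it is done.

Besides the shell and the picture viewer there is one more tool, called after "Request:" as a command line: name --argument value ..., lists and objects as JSON in quotes. jog_arm: Moves the arm, as the interface text tells. Its arguments: {"type":"object","properties":{"delta_rot":{"type":"array","items":{"type":"array","items":{"type":"number"}}},"delta_pos":{"type":"array","items":{"type":"array","items":{"type":"number"}}},"hand":{"type":"array","items":{"type":"number"}},"newtons":{"type":"number"}},"required":["delta_rot","delta_pos","hand"]}

```bash
mkdir -p pics; python3 - <<'E'
from workcell import *
import cv2,numpy as np
s=status.sense();print(s)
for n in("side","top"):
    m=camera_model(n);print(n,m);cv2.imwrite(f"pics/{n}0.png",camera(n)[:,:,::-1])
E
```

```text
{'time_s': 0.0, 'q': array([-1.07939269e+00,  3.85558742e-01,  6.59500545e-03, -4.92227015e-04,
       -1.19400032e+00, -2.58588088e-01]), 'joint_velocities': array([ 0.00123522,  0.00032519, -0.00107929, -0.00012618, -0.00028529,
        0.00111656]), 'joint_efforts': array([ 2.27789542e-05, -3.90667534e+01,  1.87407088e+01,  4.22013760e+00,
        1.09680853e-02, -2.03557165e-04]), 'eef_pos': array([ 0.14407201, -0.60757281,  0.23844719]), 'eef_rot': array([-1.84131053e-04, -1.16054786e-01,  9.93242196e-01,  1.09232809e-03]), 'ft_force': array([ 0.08060501, -0.96252602,  0.17281703]), 'moment': array([ 0.01877632,  0.01654068, -0.01650738]), 'gripper_force': 0.0, 'gripper_width': 0.0867617132872341}
side {'intrinsics': array([[507.41083325,   0.        , 286.09066333],
       [  0.        , 507.41083325, 202.95704144],
       [  0.        ,   0.        ,   1.        ]]), 'position': array([0.17487546, 0.56692547, 0.60095933]), 'attitude': array([ 0.11736323, -0.22406122,  0.86464958, -0.43405478])}
top {'intrinsics': array([[399.72288945,   0.        , 275.81040804],
       [  0.        , 399.72288945, 212.95439938],
       [  0.        ,   0.        ,   1.        ]]), 'position': array([ 0.39029578, -0.03245752,  0.91353093]), 'attitude': array([ 0.05152731, -0.70505355,  0.70564518, -0.04805533])}
```

View pics/top0.png

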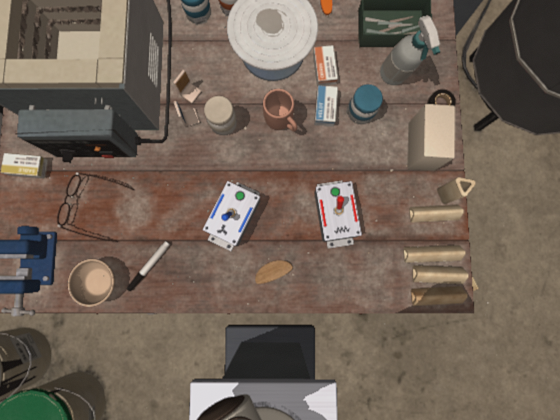

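View pics/side0.png

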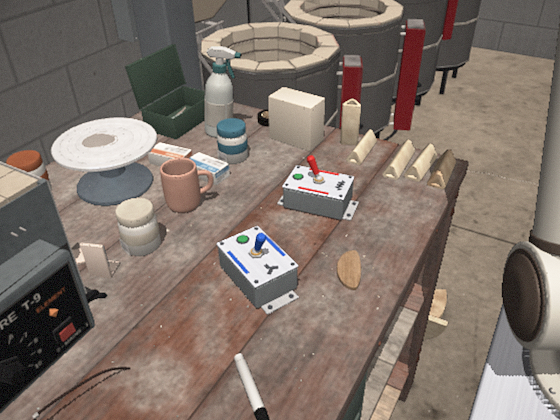

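The top view shows the blue (fan) box centred near (232,214) and the red (heat) box near (339,211). The green dots are at (239,191) and (336,191), so +x is up the image. The side view confirms the red bat leans towards its dot and the blue one away from its own.

```bash
cat >h.py <<'E'
import numpy as np,cv2
from scipy.spatial.transform import Rotation as R
def rot(q): return R.from_quat([q[1],q[2],q[3],q[0]])
def px2w(m,uv,z):
    d=rot(m["attitude"]).apply(np.linalg.inv(m["intrinsics"])@[uv[0],uv[1],1]); p=m["position"]
    return p+d*(z-p[2])/d[2]
E
python3 - <<'E'
from h import *
from workcell import *
m=camera_model("top");im=cv2.imread("pics/top0.png");hsv=cv2.cvtColor(im,cv2.COLOR_BGR2HSV)
for n,(u,v),hr in(("fan",(232,214),(100,130)),("heat",(339,211),(0,8))):
    roi=np.zeros(im.shape[:2],np.uint8);roi[v-36:v+30,u-36:u+36]=255
    w=((hsv[...,1]<45)&(hsv[...,2]>150)).astype(np.uint8)*255&roi
    w=cv2.morphologyEx(w,cv2.MORPH_OPEN,np.ones((3,3)))
    c=max(cv2.findContours(w,0,1)[0],key=cv2.contourArea)
    r=cv2.minAreaRect(c);b=cv2.boxPoints(r)
    P=np.array([px2w(m,p,.055)[:2] for p in b]);print(n,r,"centre",P.mean(0).round(4),"sides",np.linalg.norm(P-np.roll(P,1,0),axis=1).round(3))
    e=np.diff(np.vstack([P,P[:1]]),axis=0);L=e[np.argmax(np.linalg.norm(e,axis=1))];L*=np.sign(L[0]);print("yaw",np.arctan2(L[1],L[0]))
    g=(hsv[...,0]>45)&(hsv[...,0]<90)&(hsv[...,1]>100)&(roi>0);gy,gx=np.nonzero(g)
    gp=px2w(m,(gx.mean(),gy.mean()),.056)[:2];d=gp-P.mean(0);print("green",gp,"dir",np.arctan2(d[1],d[0]),np.hypot(*d))
    k=((hsv[...,0]>=hr[0])&(hsv[...,0]<=hr[1])&(hsv[...,1]>150)&(roi>0)).astype(np.uint8)
    nn,l,st,ce=cv2.connectedComponentsWithStats(k)
    for i in range(1,nn):
        if st[i,4]>8:print("col",st[i],px2w(m,ce[i],.095)[:2].round(3))
a=[cv2.resize(im[170:260,x-45:x+45],(400,400),interpolation=2) for x in(232,339)]
cv2.imwrite("pics/c.png",np.hstack(a))
E
```

```text
fan ((229.20001220703125, 215.60000610351562), (36.671512603759766, 61.71547317504883), 26.56505012512207) centre [0.5071 0.0727] sides [0.079 0.134 0.081 0.134]
yaw -0.4418732852408402
green [0.55123659 0.05090548] dir -0.4576295170929399 0.04922458912646947
col [211 195  13  23  35] [0.521 0.094]
col [239 208  13  24  43] [0.494 0.035]
col [222 214   7   6  33] [0.499 0.077]
heat ((337.7837829589844, 209.7027130126953), (56.224456787109375, 36.49657440185547), 80.53767395019531) centre [ 0.5197 -0.1627] sides [0.123 0.08  0.123 0.079]
yaw 0.1350659628651825
green [ 0.55940014 -0.15733968] dir 0.13433813047704676 0.040071302729360186
col [351 195   6  26  45] [ 0.517 -0.189]
col [337 196   7  13  61] [ 0.53  -0.161]
col [320 200   6  26  47] [ 0.507 -0.125]
```

View pics/c.png

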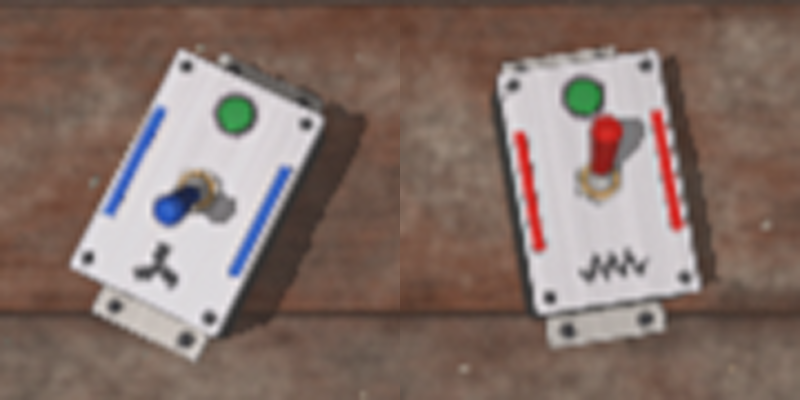

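Request:
jog_arm --delta_rot '[[0,0,5],[0,0,0],[0,0,0],[0,0,0],[0,0,0],[0,0,0],[0,0,0],[0,0,0],[0,0,0],[0,0,0],[0,0,0],[0,0,0]]' --delta_pos '[[0,0,0],[-3.5,2.8,0],[-3.5,2.8,0],[-3.5,2.8,0],[-3.5,2.8,0],[-3.5,2.8,0],[-3.5,2.8,0],[-3.5,2.8,0],[-3.5,2.8,0],[-3.5,2.8,0],[-3.5,2.8,0],[0,0,0]]' --hand '[0,0,0,0,0,0,0,0,0,0,0,0]' --newtons 10

```text
time_s: 1.3
eef_pos: [0.4527, -0.2772, 0.2391]
eef_rot: [0.0, -0.076, 0.997, 0.0]
ft_force: [0.4, -1.0, -0.6]
gripper_width: 0.0029
gripper_force: 0.0
```

```bash
cat >>h.py <<'E'
B={"heat":((.516,-.165),.145),"fan":((.512,.067),-.455)}
def tell(s):
    T=rot(s["eef_rot"]);print("t",s["time_s"],"pos",s["eef_pos"].round(4),"toolx",T.apply([1,0,0]).round(3),"w",s["gripper_width"],"F",s["ft_force"].round(2),"q",s["q"].round(2))
    for n,(c,a) in B.items():
        d=s["eef_pos"][:2]-c;print(n,"box xy mm",(1000*R.from_euler('z',-a).apply([*d,0])[:2]).round(1),"tool-x yaw err deg",np.degrees(np.arctan2(*(-T.apply([1,0,0])[[1,0]]))-a).round(1))
E
python3 - <<'E'
from h import *
from workcell import *
tell(status.sense()); print(bot.nose_length); cv2.imwrite("pics/w1.png",camera("wrist")[:,:,::-1])
E
```

```text
t 1.3 pos [ 0.4527 -0.2772  0.2391] toolx [-0.989 -0.151 -0.   ] w 0.0028983991784530504 F [ 0.39 -1.05 -0.59] q [-0.24  0.22 -0.22 -0.   -1.12 -1.18]
heat box xy mm [ -78.8 -101.8] tool-x yaw err deg 0.4
fan box xy mm [  98.  -335.2] tool-x yaw err deg 34.7
0.017
```

View pics/w1.png

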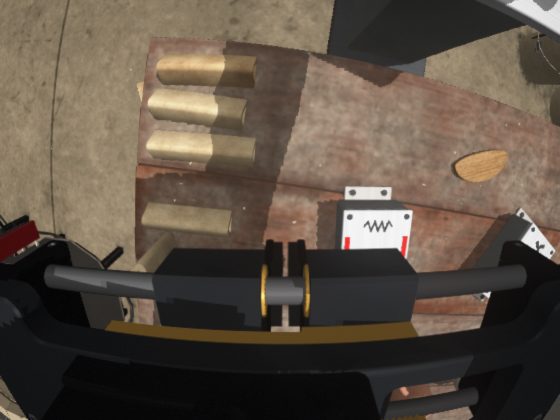

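The wrist view shows the heat box ahead, at about (377,230), well aligned with the tool. The fan box is to the right, at about (510,255).

Request:
jog_arm --delta_rot '[[0,0,0],[0,0,0],[0,0,0],[0,0,0],[0,0,0],[0,0,0],[0,0,0],[0,0,0],[0,0,0],[0,0,0]]' --delta_pos '[[-3.35,2.55,0],[-3.35,2.55,0],[-3.35,2.55,0],[-3.35,2.55,0],[0,0,0],[0,0,3.5],[0,0,3.5],[0,0,3.5],[0,0,3],[0,0,0]]' --hand '[0,0,0,0,0,0,0,0,0,0]'

```text
time_s: 2.35
eef_pos: [0.5634, -0.1609, 0.1]
eef_rot: [-0.005, -0.071, 0.997, 0.001]
ft_force: [-1.6, 0.4, -0.1]
gripper_width: 0.0003
gripper_force: 0.0
```

```bash
python3 - <<'E'
from h import *
from workcell import *
tell(status.sense()); a=camera("side")[100:320,180:400,::-1];b=camera("wrist")[:,:,::-1]
cv2.imwrite("pics/s2.png",np.hstack([cv2.resize(a,(400,400)),cv2.resize(b,(400,400))]))
E
```

```text
t 2.35 pos [ 0.5634 -0.1609  0.1   ] toolx [-0.99  -0.142  0.011] w 0.00034848301887818706 F [-1.61  0.45 -0.14] q [-0.    0.46 -0.26 -0.   -0.86 -1.42]
heat box xy mm [47.5 -2.8] tool-x yaw err deg -0.1
fan box xy mm [ 146.3 -182.1] tool-x yaw err deg 34.3
```

View pics/s2.png

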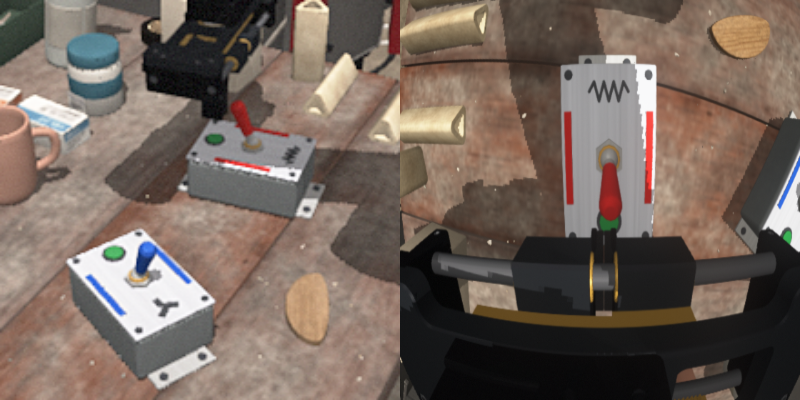

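The fingers are lined up behind the red bat, on its green-dot side: bat at about (610,190) and fingers at (604,250) in the wrist half. Now I push towards box -x.

Request:
jog_arm --delta_rot '[[0,0,0],[0,0,0],[0,0,0],[0,0,0],[0,0,0],[0,0,0],[0,0,0],[0,0,0],[0,0,0],[0,0,0]]' --delta_pos '[[0.8,0,0],[0.8,0,0],[0.6,0,0],[0.6,0,0],[0.6,0,0],[0.6,0,0],[0.6,0,0],[0,0,0],[0,0,0],[0,0,0]]' --hand '[0,0,0,0,0,0,0,0,0,0]'

```text
time_s: 3.45
eef_pos: [0.5244, -0.1662, 0.1048]
eef_rot: [0.003, -0.073, 0.997, -0.0]
ft_force: [5.3, 2.7, -1.6]
gripper_width: 0.0007
gripper_force: 3.0
```

```bash
python3 - <<'E'
from h import *
from workcell import *
tell(status.sense()); a=camera("side")[100:320,180:400,::-1];b=camera("wrist")[:,:,::-1]
cv2.imwrite("pics/s3.png",np.hstack([cv2.resize(a,(400,400)),cv2.resize(b,(400,400))]))
E
```

```text
t 3.45 pos [ 0.5244 -0.1662  0.1048] toolx [-0.989 -0.145 -0.006] w 0.0006909013076095579 F [ 5.35  2.73 -1.64] q [-0.01  0.39 -0.36 -0.   -0.81 -1.41]
heat box xy mm [ 8.1 -2.3] tool-x yaw err deg 0.0
fan box xy mm [ 113.6 -204. ] tool-x yaw err deg 34.4
```

View pics/s3.png

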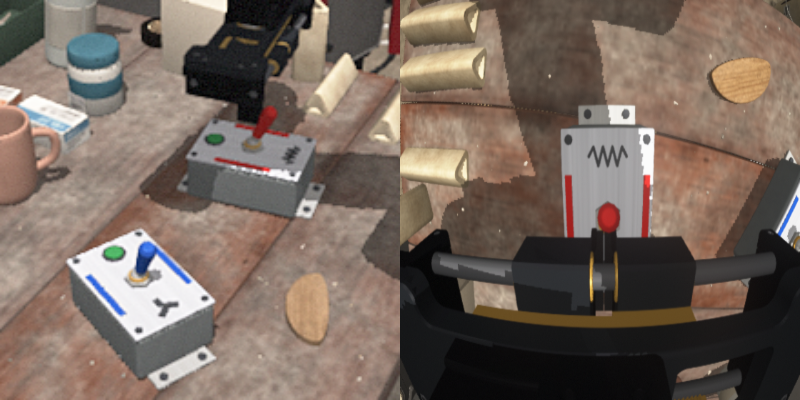

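The red bat has gone over and now leans away from the dot, at about (265,125) in the side half. I back off, lift and check.

Request:
jog_arm --delta_rot '[[0,0,0],[0,0,0],[0,0,0],[0,0,0],[0,0,0],[0,0,0],[0,0,0],[0,0,0]]' --delta_pos '[[-1,0,0],[-2,0,0],[0,0,-2],[0,0,-3],[0,0,-3],[0,0,-3],[0,0,-1],[0,0,0]]' --hand '[0,0,0,0,0,0,0,0]'

```text
time_s: 4.35
eef_pos: [0.552, -0.1624, 0.2256]
eef_rot: [0.001, -0.073, 0.997, -0.0]
ft_force: [-0.2, -0.0, -1.2]
gripper_width: 0.0005
gripper_force: 0.0
```

```bash
python3 - <<'E'
from h import *
from workcell import *
tell(status.sense()); a=camera("side")[100:320,180:400,::-1]
cv2.imwrite("pics/s4.png",cv2.resize(a,(600,600)))
E
```

```text
t 4.35 pos [ 0.552  -0.1624  0.2256] toolx [-0.989 -0.145 -0.002] w 0.00047019720056662223 F [-0.24 -0.03 -1.18] q [-0.    0.31 -0.14  0.   -1.12 -1.42]
heat box xy mm [36.  -2.7] tool-x yaw err deg 0.0
fan box xy mm [ 136.7 -188.5] tool-x yaw err deg 34.4
```

View pics/s4.png

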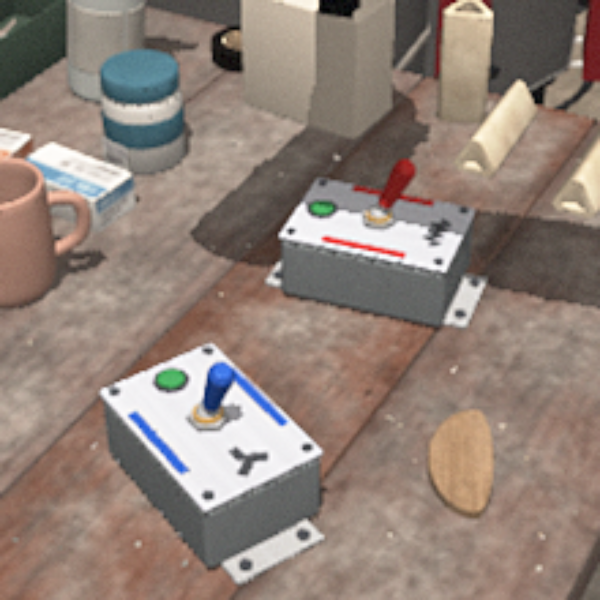

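The red bat at (398,185) leans fully away from its dot, and the blue one is still OFF. I turn and go to the -x side of the fan box.

Request:
jog_arm --delta_rot '[[0,0,8.57],[0,0,8.57],[0,0,8.57],[0,0,8.57],[0,0,0],[0,0,0],[0,0,0],[0,0,0],[0,0,0],[0,0,0],[0,0,0],[0,0,0]]' --delta_pos '[[0,0,0],[0,0,0],[0,0,0],[0,0,0],[3.2,3.15,0],[3.2,3.15,0],[3.2,3.15,0],[3.2,3.15,0],[3.2,3.15,0],[3.2,3.15,0],[0,0,0],[0,0,0]]' --hand '[0,0,0,0,0,0,0,0,0,0,0,0]'

```text
time_s: 5.6
eef_pos: [0.4606, 0.0921, 0.2229]
eef_rot: [-0.002, 0.223, 0.975, -0.001]
ft_force: [0.4, -0.5, -1.2]
gripper_width: 0.0002
gripper_force: 0.0
```

```bash
python3 - <<'E'
from h import *
from workcell import *
tell(status.sense())
E
```

```text
t 5.6 pos [0.4606 0.0921 0.2229] toolx [-0.9    0.435  0.002] w 0.0002404898113856191 F [ 0.4 -0.5 -1.2] q [ 0.54  0.13 -0.38 -0.   -1.06 -2.57]
heat box xy mm [-17.6 262.4] tool-x yaw err deg -34.1
fan box xy mm [-57.2  -0. ] tool-x yaw err deg 0.3
```

Request:
jog_arm --delta_rot '[[0,0,0],[0,0,0],[0,0,0],[0,0,0],[0,0,0],[0,0,0]]' --delta_pos '[[0,0,3],[0,0,3],[0,0,3],[0,0,3],[0,0,0],[0,0,0]]' --hand '[0,0,0,0,0,0]'

```text
time_s: 6.2
eef_pos: [0.462, 0.0905, 0.1042]
eef_rot: [-0.001, 0.225, 0.974, -0.001]
ft_force: [-0.0, 0.8, 1.6]
gripper_width: 0.0004
gripper_force: 0.0
```

```bash
python3 - <<'E'
from h import *
from workcell import *
tell(status.sense()); a=camera("side")[150:350,180:380,::-1];b=camera("top")[150:270,180:300,::-1]
cv2.imwrite("pics/s5.png",np.hstack([cv2.resize(a,(400,400)),cv2.resize(b,(400,400))]))
E
```

```text
t 6.2 pos [0.462  0.0905 0.1042] toolx [-0.899  0.439  0.001] w 0.0004148104595904607 F [-0.02  0.81  1.59] q [ 0.54  0.28 -0.54  0.   -0.75 -2.57]
heat box xy mm [-16.5 260.6] tool-x yaw err deg -34.3
fan box xy mm [-55.3  -0.9] tool-x yaw err deg 0.1
```

View pics/s5.png

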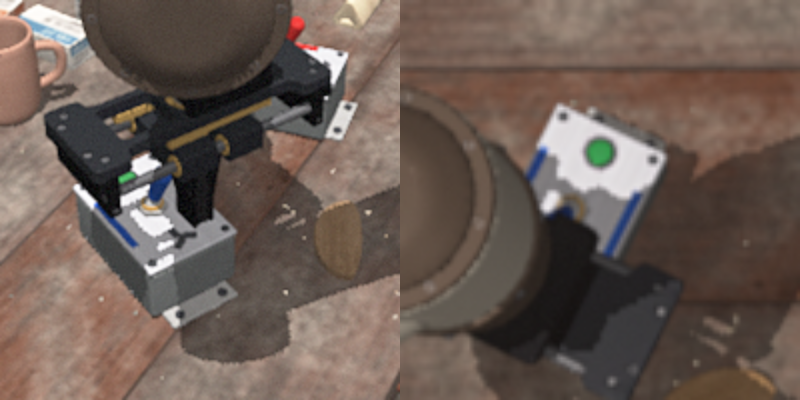

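The fingers stand on the -x side of the blue bat (about (200,190) against (158,185) in the side half), clear of the cover. Now I push towards the dot, then back off and lift.

Request:
jog_arm --delta_rot '[[0,0,0],[0,0,0],[0,0,0],[0,0,0],[0,0,0],[0,0,0],[0,0,0],[0,0,0],[0,0,0],[0,0,0],[0,0,0],[0,0,0]]' --delta_pos '[[-0.8,0,0],[-0.8,0,0],[-0.8,0,0],[-0.7,0,0],[-0.6,0,0],[-0.6,0,0],[-0.7,0,0],[0,0,0],[0,0,0],[0,0,0],[0,0,0],[0,0,0]]' --hand '[0,0,0,0,0,0,0,0,0,0,0,0]'

```text
time_s: 7.5
eef_pos: [0.5067, 0.0699, 0.1046]
eef_rot: [-0.0, 0.224, 0.975, -0.0]
ft_force: [-0.0, -0.3, 0.2]
gripper_width: 0.0003
gripper_force: 0.0
```

Request:
jog_arm --delta_rot '[[0,0,0],[0,0,0],[0,0,0],[0,0,0],[0,0,0],[0,0,0],[0,0,0],[0,0,0],[0,0,0],[0,0,0]]' --delta_pos '[[1,0,0],[2,0,0],[0,0,-2],[0,0,-3],[0,0,-3],[0,0,-3],[4,0,0],[4,0,0],[0,0,0],[0,0,0]]' --hand '[0,0,0,0,0,0,0,0,0,0]'

```text
time_s: 8.5
eef_pos: [0.407, 0.1184, 0.215]
eef_rot: [0.0, 0.223, 0.975, 0.0]
ft_force: [0.5, -0.3, 0.3]
gripper_width: 0.0005
gripper_force: 0.0
```

```bash
python3 - <<'E'
from h import *
from workcell import *
tell(status.sense()); a=camera("side")[100:320,180:400,::-1];b=camera("top")[150:270,180:380,::-1]
cv2.imwrite("pics/s6.png",np.hstack([cv2.resize(a,(400,400)),cv2.resize(b,(400,400))]))
E
```

```text
t 8.5 pos [0.407  0.1184 0.215 ] toolx [-0.9    0.435 -0.001] w 0.0005256625348864427 F [ 0.48 -0.27  0.32] q [ 0.67  0.06 -0.49  0.   -1.02 -2.69]
heat box xy mm [-66.9 296.1] tool-x yaw err deg -34.1
fan box xy mm [-116.8    0. ] tool-x yaw err deg 0.3
```

View pics/s6.png

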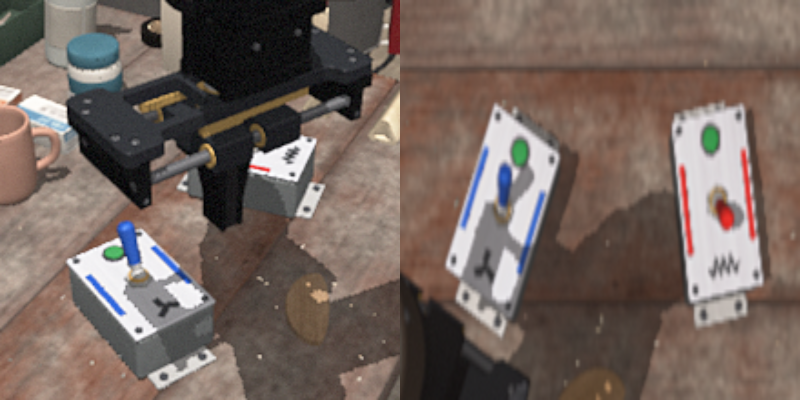

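The blue bat at (505,185) now leans to its dot and the red bat at (722,210) leans away from its own. The arm is clear.

```bash
python3 -c "
from workcell import job
print(job.close_job())"
```

```text
the job is handed in; nothing more can be done
None
```

The heating was switched off first and then the fan switched on; in the last pictures both bats lean fully over with the arm clear, and the job was handed in at about 8.5 s (no verdict was returned).

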